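# Lock the filter cover with its quarter-turn fasteners

### The arm

A 7-joint arm with a two-finger parallel gripper is mounted at the origin on a cart in front of the work surface, level with it; the furniture and walls round the work are solid. World frame = base frame: x ahead of the robot, y to its left, z up, the work surface at z = 0. Lengths are in m, angles in rad, forces in N, time in s.
With the tool pointing down it reaches from about 0.4 to 0.85 m from the base axis. Payload 4.4 kg.
Tool frame: the origin (TCP) lies between the finger pads; the fingertips stand 11 mm ahead of it and the grasp point (between the pads) lies 8 mm behind it (bot.nose_length is the distance from the TCP to the fingertips, in m); z points along the fingers, y is the line along which they close (so a half turn about z gives the same grasp; the last joint's range is limited). The gripper opens to 94 mm and grips with 3 to 60 N. Pads are 16 mm wide; open, the fingers measure 119 mm over their backs; the gripper's body (75 mm by 177 mm) begins 78 mm behind the grasp point.
Start: joints at [-1.291, 0.628, 0.038, 1.517, -0.027, 0.996, -0.02], TCP at [0.22, 0.612, 0.188] pointing down, gripper open.
Joint ranges: [-3.06, 3.06], [-0.37, 2.12], [-1.25, 1.32], [0.18, 2.47], [-1.1, 4.24], [0.23, 1.98], [-2.94, 2.94]. Speed limits (rad/s): [2.57, 2.57, 3.14, 3.14, 3.14, 3.14, 3.14].

### API

Orientations are given as [roll, pitch, yaw] about the fixed x, y, z axes, in that order (R = Rz(yaw) Ry(pitch) Rx(roll)).
In Python, from workcell import bot, viewer, models gives the robot as it stands.
- The arm moves only by the shell command python3 -m creep 'ROWS' [OPENING] [FORCE]. ROWS is JSON, a list of rows, each a list of 2 entries, a list of its own where there are three numbers: the shift along the tool's x, y, z in m, then the turn about the tool's z in degrees. In form: [[[tx, ty, tz], spin], ...]. A call has 1 to 8 rows; each row is the pose to reach, as a shift and turn from the pose commanded when the call began, along the tool's axes at that moment; what a row does not reach only later rows make up. A row lasts 1/12 s, in which the tool goes at most 41.7 mm and 7.16 degrees, less where a joint would pass 70% of its speed; a pose out of reach is approached as far as the arm can. A call with a gripper value outside its range is refused whole. OPENING is the finger opening in m, from 0 to 0.094, set as the call begins (- or left out, the last holds). The fingers move at their own pace and stop on an object; FORCE is the grip in N (left out, the last holds). Time passes only in rows, so rows that repeat a pose let the fingers close. It gives the time, the measured TCP pose, the force, the opening and the grip force at its end, in the units of the state.
- bot.observe(): the state, without advancing time (a new reading comes with each control period).
- viewer.grab_frame(name): name is "scene" or "top"; returns a dict with "color" (420x560x3 uint8, blue, green, red), "intrinsics" (3x3 intrinsics, pixels), "R" (3x3) and "t" (3): a world point X has camera coordinates R X + t. Camera axes: x right, y down, z forward; pixel columns grow to the right and rows downward; lengths in m; the calibration is good to about 2 mm. A picture is of the moment at which its call begins. There is no depth.
- bot.finish_job(): hands the job in; it is judged then, once.
Trained networks look in the newest picture that a camera, given by its name, has taken for a name from the list of things; names that differ only in an ending like _2 or _b are one class to them, and where a whole thing is asked for, a point or a joint stands for the part that bears it (a point fixed in the world has none). Each returns a list of dicts, best first, with "score" (0 to 1); they miss things now and then, are a little off and sometimes report something else, mostly with a low value. They report only what shows in the picture. A call takes as long as a camera call.
- models.trace(camera, query): "region" (420x560 bool, what is visible of it).
- models.pinpoint(camera, query): "centre" ([x, y, z] in m, in world coordinates, good to about 4 mm: a listed point, or the origin of a listed thing).
The state is a dict: "time_s": time; "joint_positions": joint angles; "dq": joint speeds; "tau": joint torques, N m; "tcp_pos": TCP position; "ee_rot": TCP orientation; "force": force on the tool from outside, world axes, zero at the start; "ft_torque": the same for the moment, N m; "finger_gap": finger opening in m; "finger_force": force on a finger pad.
Only numpy, scipy, OpenCV 4.12 (cv2) and the standard library are available. Lean on these libraries where they do the work, as an engineer would, in place of code of your own. Each camera call takes 0.05 s, during which the arm holds its last target. There are 200 camera calls.

### The job

The filter in the bench air-filter unit has been changed, but its hinged cover still stands ajar. With the fingertips in the finger slots of the two quarter-turn fasteners, press the cover shut and turn both fasteners clockwise to their stops, so that the cover stays locked down on its own. Do not swing the cover open, and leave the things standing round the unit where they are.

Things in the scene. Friction and masses are not known exactly. Their poses are not given: they have to be found in the camera images.
- filter_unit: Grey sheet-metal bench air-filter unit, 260 deep (x) x 280 wide (y) x 113 mm high, fixed on the worktop. Origin: centre of its underside, on the worktop; its x axis points from the louvred front (robot side) to the rear, z up. Its top is an aluminium cover in front of a fixed rear deck 60 mm deep; the two fasteners sit near the cover's front corners.
- cover_hinge (a point): Middle of the cover's hinge line, on the unit at x = +65 mm, 110.5 mm above the worktop; the line runs along the unit's y axis. The cover reaches 195 mm forward of it and is 5 mm thick; the fastener axes are 150 mm in front of it. Pressing the cover down at a fastener takes about 3 N at first and about 9 N when shut.
- cover (a joint): Opening angle of the cover, rad: 0 = shut against its stop, grows as the front edge rises. Hinge springs and the gasket lift it: unlocked and untouched it stands ajar at 0.2 to 0.3, and it rises again when let go. Locked, it rests at about 0.01 to 0.02.
- fast_left_slot (a point): Centre of the left (+y) fastener's slot floor, on its axis: grey disc, 67 mm diameter, in a steel collar on the cover (69 mm inside, 80 outside, rim level with the disc top). Finger slot 25 mm wide, 11 deep, 67 long between the collar walls. Axes: x along the slot, z out of the cover; they turn with disc and cover. Cover shut: unit x -85, y +85, z 115 mm.
- fast_right_slot (a point): The same for the right (-y) fastener. With the cover shut it is at x = -85, y = -85, z = 115 mm in the unit's frame.
- fast_left (a joint): Turn of the left fastener, rad: 0 = unlocked, slot front to back (along the unit's x); grows clockwise seen from above to 1.571 at its stop = locked, slot parallel to the front edge, dot on the disc next to the dot on the cover. Starts at 0 to 0.3. Stiff (0.06 N m), stays where left. Its cam tongue under the cover runs under a keeper in the housing from about 0.8 rad on and holds the cover.
- fast_right (a joint): Turn of the right fastener, same values and directions. For either: press the cover nearly shut (joint cover under 0.02) before turning past 0.7 rad and keep pressing to the stop. If the cover is higher, the tongue passes over its keeper and the cover cannot shut until that fastener is turned back.
- timer: White bench timer, 52 x 66 x 20 mm, lying loose on the unit's rear deck; origin at the centre of its underside. A bystander.
- marker_black: Black and white lab marker, 121 mm long and 12 mm thick, lying loose in front of the unit; origin at the centre of its underside. A bystander.
- vial_1: Amber capped vial, 15 mm in diameter, 44 mm high, standing loose in front of the unit's right half; origin at the centre of its foot. A bystander.
- vial_2: Amber capped vial, 15 mm in diameter, 44 mm high, standing loose in front of the unit's left half; origin at the centre of its foot. A bystander.
- bottle_dil: White reagent bottle with screw cap, 48 mm in diameter, 98 mm high, standing loose at the unit's right side; origin at the centre of its foot. A bystander.
- desiccant_box: Small grey box, 34 x 24 x 16 mm, lying loose at the unit's left side; origin at the centre of its underside. A bystander.

How it is judged:
By the outcome, as a careful person would: the job done as asked, in the order asked, and still so for the second after the job is handed in, with the robot touching nothing.
It also fails if it takes over 54 s, if anything falls off the work surface, if the arm or the gripper's body presses on something with over 40 N, if the wrist force passes 120 N, or if a joint passes its speed limit or range.

## Working session

There is one attempt and no reset: what is moved stays moved. The work goes in short steps, Python scripts to look and compute and a shell command to move; the robot and the scene stay as the last step left them, time stands still between calls to the robot, and variables do not carry over. Pictures are saved under pics/ and viewed, at most 10 in all, crops included, and the job is handed in when it is done.

```bash
mkdir -p pics; ls; python3 - <<'E'
from workcell import bot, viewer, models
import cv2
for c in ("scene","top"):
    f=viewer.grab_frame(c); cv2.imwrite(f"pics/{c}0.png",f["color"])
    for q in ("filter_unit","cover_hinge","fast_left_slot","fast_right_slot","timer","marker_black","vial_1","bottle_dil","desiccant_box"):
        print(c,q,[( [round(float(v),4) for v in d["centre"]],round(float(d["score"]),2)) for d in models.pinpoint(c,q)][:3])
s=bot.observe(); print(s, bot.nose_length)
E
```

```text
pics
scene filter_unit [([0.5952, 0.1393, -0.0013], 0.87)]
scene cover_hinge [([0.6572, 0.1564, 0.1129], 0.69)]
scene fast_left_slot [([0.4985, 0.1956, 0.1494], 0.62)]
scene fast_right_slot [([0.5467, 0.0323, 0.1504], 0.88)]
scene timer [([0.7074, 0.1156, 0.1116], 0.92)]
scene marker_black [([0.4454, 0.0921, -0.0011], 0.59), ([0.5497, 0.0324, 0.1489], 0.36)]
scene vial_1 [([0.4711, -0.0337, -0.0057], 0.53), ([0.4043, 0.2092, -0.0023], 0.47)]
scene bottle_dil [([0.5977, 0.1379, 0.0007], 0.49)]
scene desiccant_box [([0.6562, 0.1574, 0.1127], 0.71), ([0.4795, 0.2818, 0.0], 0.63), ([0.5477, 0.0302, 0.1488], 0.59)]
top filter_unit [([0.5976, 0.1363, 0.0013], 0.72)]
top cover_hinge [([0.6608, 0.1542, 0.1109], 0.85)]
top fast_left_slot [([0.4963, 0.1956, 0.1498], 0.56)]
top fast_right_slot [([0.5479, 0.0371, 0.1476], 0.9), ([0.661, 0.1543, 0.1108], 0.36)]
top timer [([0.7034, 0.1178, 0.1126], 0.88), ([0.5999, 0.1359, -0.0002], 0.58)]
top marker_black [([0.4429, 0.0948, -0.0011], 0.78)]
top vial_1 [([0.4033, 0.2072, -0.0008], 0.63), ([0.4694, -0.0312, 0.0006], 0.58)]
top bottle_dil [([0.5754, -0.0609, -0.0009], 0.82)]
top desiccant_box [([0.4704, 0.2776, -0.002], 0.44)]
{'time_s': 1.0, 'joint_positions': array([-1.29081048,  0.62840322,  0.03849563,  1.51737959, -0.02696713,
        0.99627364, -0.02000376]), 'dq': array([ 8.21447150e-04, -6.14341549e-04, -4.09884154e-05, -5.17559159e-04,
       -4.88012264e-04,  9.51057306e-04, -3.83580665e-05]), 'tau': array([-4.78033799e-04, -5.49607873e+01,  1.14248514e+00, -1.86944854e+01,
       -5.24356146e-02,  1.57735561e-02,  2.46379250e-05]), 'tcp_pos': array([0.22030078, 0.61156756, 0.18838281]), 'ee_rot': array([ 3.14153855e+00, -1.25301564e-05,  2.79579990e+00]), 'force': array([-1.72575726,  0.41453906, -0.7462838 ]), 'ft_torque': array([-0.00828901, -0.02626155,  0.06561918]), 'finger_force': 0.0, 'finger_gap': 0.09377098825759862} 0.011
```

```bash
python3 - <<'E'
import cv2
a=cv2.imread("pics/top0.png");b=cv2.imread("pics/scene0.png")
cv2.imwrite("pics/top1.png",cv2.resize(a,(800,600),interpolation=2))
E
```

```text
(no output)
```

View pics/top1.png

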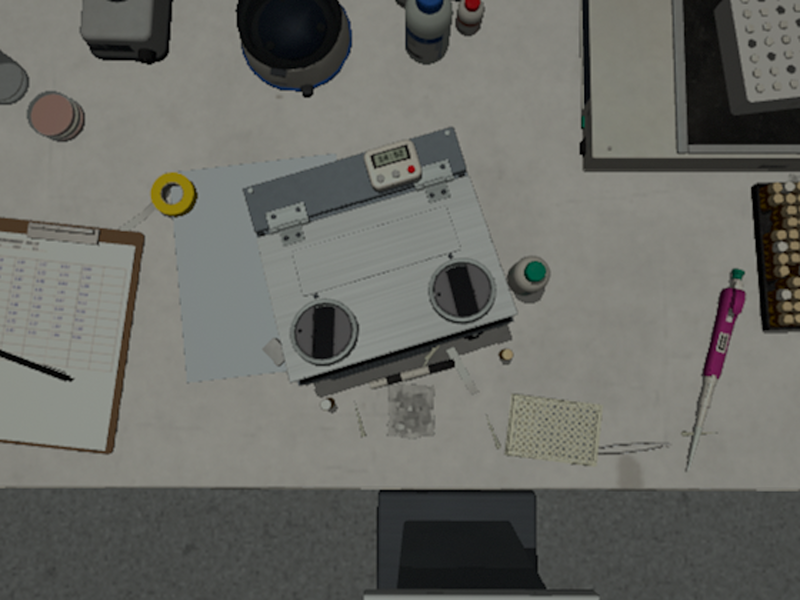

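View pics/scene0.png

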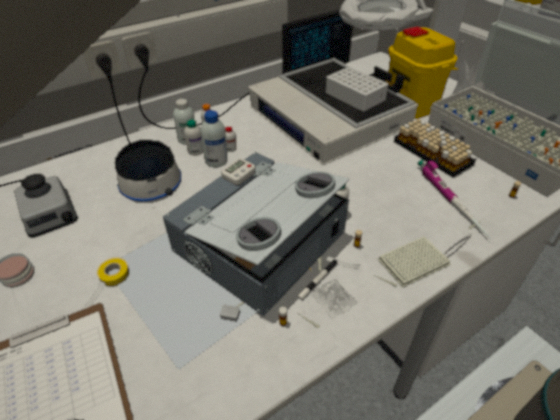

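The pictures show the unit ajar and yawed. In the enlarged top view the left slot is at about (323,331), close to the world x axis. The right slot is at about (462,290), roughly along the unit's x axis. No bystander stands near the discs. Next I measure the slot directions and fit the unit pose.

```bash
cat > h.py <<'E'
import numpy as np, cv2
from workcell import bot, viewer, models
def proj(f,X): 
    c=f["R"]@np.asarray(X)+f["t"]; p=f["intrinsics"]@c; return p[:2]/p[2]
def back(f,uv,n,p0):
    """pixel -> point on plane through p0 with normal n"""
    K,R,t=f["intrinsics"],f["R"],f["t"]
    d=R.T@np.linalg.solve(K,[uv[0],uv[1],1]); o=-R.T@t
    return o+d*(n@(p0-o))/(n@d)
def unit(ang):  # world from unit rotation
    c,s=np.cos(ang),np.sin(ang); return np.array([[c,-s,0],[s,c,0],[0,0,1]])
def slot(o,yaw,cov,side):
    x,z=-.150,.0045; c,s=np.cos(cov),np.sin(cov)
    # opening raises the front (-x)
    return np.array([o[0],o[1],0])+unit(yaw)@np.array([.065+x*c+z*s, .085*side, .1105+z*c-x*s])
E
python3 - <<'E'
from h import *
from scipy.optimize import least_squares
P={"filter_unit":[],"cover_hinge":[],"fast_left_slot":[],"fast_right_slot":[]}
for c in("scene","top"):
    f=viewer.grab_frame(c)
    for q in P: P[q].append(models.pinpoint(c,q)[0]["centre"])
P={k:np.mean(v,0) for k,v in P.items()}
def res(p):
    o=np.array([p[0],p[1],0]);y=p[2]
    return np.concatenate([o-P["filter_unit"],o+unit(y)@[.065,0,.1105]-P["cover_hinge"],slot(o,y,p[3],1)-P["fast_left_slot"],slot(o,y,p[3],-1)-P["fast_right_slot"]])
r=least_squares(res,[.6,.14,.28,.25]); p=r.x
print(p,np.round(r.fun*1000,1))
o=p[:2]; 
for side,n in((1,"left"),(-1,"right")):
    s0=slot(o,p[2],p[3],side); 
    nrm=unit(p[2])@np.array([np.sin(p[3])*-1,0,np.cos(p[3])])
    u=proj(f,s0); g=cv2.cvtColor(f["color"],cv2.COLOR_BGR2GRAY)
    yy,xx=np.mgrid[:420,:560]; m=((g<35)&((xx-u[0])**2+(yy-u[1])**2<22**2)).astype(np.uint8)
    k,l,st,_=cv2.connectedComponentsWithStats(m); i=1+np.argmax(st[1:,4])
    b=cv2.boxPoints(cv2.minAreaRect(np.argwhere(l==i)[:,::-1].astype(np.float32)))
    W=np.array([back(f,q,nrm,s0+.008*nrm) for q in b])
    e=W[1]-W[0],W[2]-W[1]; L=max(e,key=np.linalg.norm); L=L*np.sign(L[0])
    Lu=unit(p[2]).T@L
    print(n,"model",s0,"px",u,"blob centre",W.mean(0),[np.linalg.norm(v) for v in e],"world ang deg",np.degrees(np.arctan2(L[1],L[0])),"turn",-np.degrees(np.arctan2(Lu[1],Lu[0])),"shut",slot(o,p[2],0,side))
E
```

```text
Traceback (most recent call last):
IndexError: list index out of range
```

```bash
cat > m.py <<'E'
from h import *
from scipy.optimize import least_squares
P={"filter_unit":[],"cover_hinge":[],"fast_left_slot":[],"fast_right_slot":[]}
for c in("scene","scene","top","top"):
    f=viewer.grab_frame(c)
    for q in P: P[q]+=[d["centre"] for d in models.pinpoint(c,q)[:1]]
P={k:np.median(v,0) for k,v in P.items()}
def res(p):
    o=np.array([p[0],p[1],0]);y=p[2]
    return np.concatenate([o-P["filter_unit"],o+unit(y)@[.065,0,.1105]-P["cover_hinge"],slot(o,y,p[3],1)-P["fast_left_slot"],slot(o,y,p[3],-1)-P["fast_right_slot"]])
r=least_squares(res,[.6,.14,.28,.25],loss="soft_l1",f_scale=.004); p=r.x
print(p,np.round(r.fun*1000,1))
o=p[:2]
for side,n in((1,"left"),(-1,"right")):
    s0=slot(o,p[2],p[3],side)
    nrm=unit(p[2])@np.array([np.sin(p[3]),0,np.cos(p[3])])
    u=proj(f,s0); g=cv2.cvtColor(f["color"],cv2.COLOR_BGR2GRAY)
    yy,xx=np.mgrid[:420,:560]; m=((g<35)&((xx-u[0])**2+(yy-u[1])**2<22**2)).astype(np.uint8)
    k,l,st,_=cv2.connectedComponentsWithStats(m); i=1+np.argmax(st[1:,4])
    b=cv2.boxPoints(cv2.minAreaRect(np.argwhere(l==i)[:,::-1].astype(np.float32)))
    W=np.array([back(f,q,nrm,s0+.008*nrm) for q in b])
    e=W[1]-W[0],W[2]-W[1]; L=max(e,key=np.linalg.norm); L=L*np.sign(L[0])
    Lu=unit(p[2]).T@L
    print(n,"model",s0.round(4),"px",u,"blob",W.mean(0).round(4),[np.linalg.norm(v).round(4) for v in e],"world deg",np.degrees(np.arctan2(L[1],L[0])),"turn",-np.degrees(np.arctan2(Lu[1],Lu[0])),"shut",slot(o,p[2],0,side).round(4))
E
python3 m.py
```

```text
[0.59777822 0.13732968 0.29193221 0.23589994] [-0.   1.1  0.8  1.9 -0.1 -2.5 -1.2  0.4 -1.1 -0.6 -1.5  1.7]
left model [0.4969 0.1958 0.1499] px [226.50951805 231.9957243 ] blob [0.4969 0.1956 0.1582] [np.float64(0.0241), np.float64(0.0626)] world deg 2.4310653080631908 turn 14.295418460535343 shut [0.4919 0.1943 0.115 ]
right model [0.5458 0.033  0.1499] px [322.39947708 203.57889774] blob [0.5456 0.0318 0.1583] [np.float64(0.0253), np.float64(0.062)] world deg 14.031237206048388 turn 2.695246562550148 shut [0.5408 0.0315 0.115 ]
```

```bash
python3 -m creep '[[[0,0,-0.03],0],[[-0.03,-0.02,-0.06],6],[[-0.063,-0.046,-0.06],12],[[-0.096,-0.071,-0.06],18],[[-0.129,-0.095,-0.06],24],[[-0.162,-0.12,-0.06],30],[[-0.195,-0.144,-0.06],36],[[-0.227,-0.169,-0.06],42]]' 0.034 20
cat > g.py <<'E'
import sys
from h import *
# target x y z ydir_deg -> shift in current tool axes
x,y,z,a=map(float,sys.argv[1:5]); s=bot.observe(); w=s["ee_rot"][2]; d=np.array([x,y,z])-s["tcp_pos"]
c,n=np.cos(w),np.sin(w)
print("shift",(d@[c,n,0]).round(4),(d@[n,-c,0]).round(4),(-d[2]).round(4),"spin",(np.degrees(w)-90-a).round(2),"tcp",s["tcp_pos"].round(4),s["ee_rot"].round(4),"F",s["force"].round(1),"M",s["ft_torque"].round(2),"gap",round(s["finger_gap"],4),"q7",s["joint_positions"][6].round(2),"t",s["time_s"])
E
python3 g.py 0.497 0.1957 0.22 2.4
```

```text
time_s: 3.02
tcp_pos: [0.3769, 0.375, 0.2488]
ee_rot: [3.141, -0.001, 2.058]
force: [0.5, 0.2, -1.5]
finger_gap: 0.0442
finger_force: 0.0
shift -0.2146 0.0223 0.0288 spin 25.5 tcp [0.3769 0.375  0.2488] [ 3.1407e+00 -5.0000e-04  2.0577e+00] F [ 0.5  0.2 -1.5] M [-0.03 -0.04 -0.04] gap 0.0442 q7 -0.22 t 3.0167
```

```bash
python3 -m creep '[[[-0.035,0.003,0],6],[[-0.07,0.007,0],12],[[-0.105,0.011,0],18],[[-0.14,0.015,0],24],[[-0.175,0.018,0],25.5],[[-0.205,0.021,0.01],25.5],[[-0.2146,0.0223,0.0288],25.5],[[-0.2146,0.0223,0.0288],25.5]]' 0.034
python3 g.py 0.497 0.1957 0.18 2.4
```

```text
time_s: 3.68
tcp_pos: [0.4969, 0.194, 0.2175]
ee_rot: [-3.139, 0.003, 1.612]
force: [-1.0, 0.5, 0.2]
finger_gap: 0.0337
finger_force: 0.0
shift 0.0017 0.0002 0.0375 spin -0.04 tcp [0.4969 0.194  0.2175] [-3.1385e+00  3.0000e-03  1.6120e+00] F [-1.   0.5  0.2] M [-0.    0.13 -0.03] gap 0.0337 q7 -0.16 t 3.6833
```

```bash
python3 -m creep '[[[0,0,0],0]]'; python3 g.py 0.497 0.1957 0.18 2.4
python3 - <<'E'
from h import *
a=viewer.grab_frame("top")["color"][170:290,160:380]; b=viewer.grab_frame("scene")["color"][150:270,180:400]
cv2.imwrite("pics/c1.png",cv2.resize(np.vstack([a,b]),None,fx=2.4,fy=2.4,interpolation=2))
E
```

```text
time_s: 3.77
tcp_pos: [0.4962, 0.1979, 0.2191]
ee_rot: [-3.139, 0.0, 1.617]
force: [-0.4, 0.4, 0.2]
finger_gap: 0.0344
finger_force: 0.0
shift -0.0022 0.0007 0.0391 spin 0.23 tcp [0.4962 0.1979 0.2191] [-3.1394e+00  2.0000e-04  1.6166e+00] F [-0.4  0.4  0.2] M [-0.03  0.07 -0.  ] gap 0.0344 q7 -0.16 t 3.7667
```

View pics/c1.png

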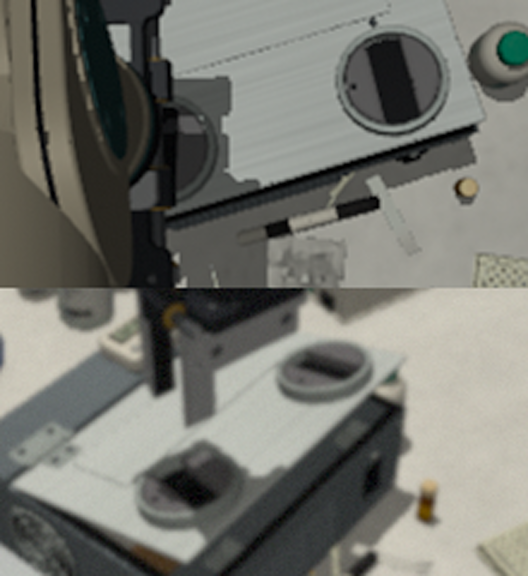

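```bash
python3 -m creep '[[[0,0,0.015],0],[[0,0,0.03],0],[[0,0,0.04],0],[[0,0,0.047],0],[[0,0,0.052],0],[[0,0,0.052],0]]'; python3 g.py 0.4965 0.1957 0.16 2.4
```

```text
time_s: 4.37
tcp_pos: [0.4965, 0.1984, 0.167]
ee_rot: [-3.141, 0.0, 1.619]
force: [-0.7, -0.7, -0.6]
finger_gap: 0.0341
finger_force: 0.0
shift -0.0027 -0.0001 0.007 spin 0.34 tcp [0.4965 0.1984 0.167 ] [-3.1406e+00  2.0000e-04  1.6186e+00] F [-0.7 -0.7 -0.6] M [-0.03  0.05  0.04] gap 0.0341 q7 -0.13 t 4.3667
```

```bash
python3 -m creep '[[[-0.002,0,0.003],0],[[-0.003,-0.001,0.009],0],[[-0.003,-0.002,0.016],0],[[-0.004,-0.003,0.023],0],[[-0.004,-0.004,0.029],0],[[-0.004,-0.005,0.034],0],[[-0.004,-0.005,0.038],0],[[-0.004,-0.005,0.039],0]]'; python3 g.py 0.492 0.1943 0.126 2.4
```

```text
time_s: 5.03
tcp_pos: [0.492, 0.1936, 0.128]
ee_rot: [-3.141, 0.0, 1.618]
force: [0.3, 0.2, 4.0]
finger_gap: 0.0341
finger_force: 1.9
shift 0.0007 0.0 0.002 spin 0.28 tcp [0.492  0.1936 0.128 ] [-3.1410e+00  3.0000e-04  1.6176e+00] F [0.3 0.2 4. ] M [-0.01  0.16 -0.03] gap 0.0341 q7 -0.1 t 5.0333
```

```bash
python3 -m creep '[[[0,0,0.002],0],[[0,0,0.004],0],[[0,0,0.006],0],[[0,0,0.006],0],[[0,0,0.006],0]]'; python3 g.py 0.492 0.1943 0.126 2.4
```

```text
time_s: 5.45
tcp_pos: [0.4921, 0.1937, 0.1224]
ee_rot: [-3.142, 0.0, 1.618]
force: [-0.2, -0.6, 1.4]
finger_gap: 0.0339
finger_force: 0.6
shift 0.0006 -0.0001 -0.0036 spin 0.28 tcp [0.4921 0.1937 0.1224] [-3.1416e+00  1.0000e-04  1.6176e+00] F [-0.2 -0.6  1.4] M [-0.11  0.31 -0.06] gap 0.0339 q7 -0.09 t 5.45
```

```bash
python3 - <<'E'
from h import *
a=viewer.grab_frame("top")["color"][160:300,160:380]; b=viewer.grab_frame("scene")["color"][140:280,180:400]
cv2.imwrite("pics/c2.png",cv2.resize(np.vstack([a,b]),None,fx=2.1,fy=2.1,interpolation=2))
for q in ("fast_left_slot","fast_right_slot"):
  for c in("scene","top"): print(q,[(d["centre"].round(4) if hasattr(d["centre"],"round") else d["centre"],d["score"]) for d in models.pinpoint(c,q)][:2])
print(bot.observe()["force"],bot.observe()["tau"])
E
```

```text
fast_left_slot [([0.4961, 0.1953, 0.1367], 0.55)]
fast_left_slot [([0.4903, 0.1927, 0.1361], 0.61)]
fast_right_slot [([0.5443, 0.0375, 0.1367], 0.9)]
fast_right_slot [([0.542, 0.0342, 0.1329], 0.83)]
[-1.48733703 -0.48705946  0.90574508] [-1.81017641e-02 -4.47716761e+01  4.24976349e+00 -1.37228894e+01
 -8.75072088e-02 -2.31769974e-01 -9.40307764e-04]
```

View pics/c2.png

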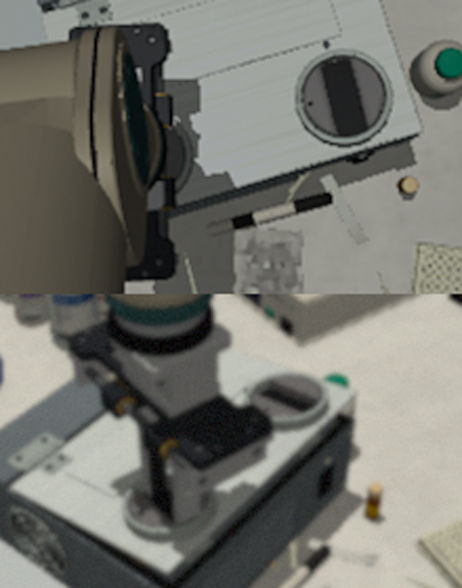

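```bash
python3 - <<'E'
from h import *
o=[.5978,.1373];y=.292
F={c:viewer.grab_frame(c) for c in("scene","top")}
for cov in(0,.05,.1,.15,.2,.236):
    n=unit(y)@np.array([np.sin(cov),0,np.cos(cov)])
    print(cov,[ (c,proj(f,slot(o,y,cov,-1)+.011*n).round(1)) for c,f in F.items()], slot(o,y,cov,-1).round(3))
for c,q in(("scene","fast_right_slot"),("top","fast_right_slot")):
    for d in models.trace(c,q)[:1]:
        v,u=np.nonzero(d["region"]); print(c,d["score"],u.mean(),v.mean(),u.min(),u.max(),v.min(),v.max())
E
python3 g.py 0.492 0.1943 0.126 2.4
```

```text
0 [('scene', array([315.5, 196.2])), ('top', array([322.5, 207.7]))] [0.541 0.031 0.115]
0.05 [('scene', array([315.3, 193.3])), ('top', array([322.6, 206.8]))] [0.541 0.032 0.122]
0.1 [('scene', array([315. , 190.2])), ('top', array([322.6, 205.7]))] [0.542 0.032 0.13 ]
0.15 [('scene', array([314.4, 187. ])), ('top', array([322.6, 204.3]))] [0.543 0.032 0.137]
0.2 [('scene', array([313.8, 183.8])), ('top', array([322.5, 202.8]))] [0.545 0.033 0.145]
0.236 [('scene', array([313.2, 181.5])), ('top', array([322.3, 201.5]))] [0.546 0.033 0.15 ]
scene 0.63 316.4600389863548 188.3664717348928 299 332 179 198
top 0.9 323.72429481346677 206.4258416742493 306 342 188 225
shift 0.0005 -0.0003 -0.0034 spin 0.28 tcp [0.4923 0.1938 0.1226] [ 3.1413e+00 -1.0000e-04  1.6177e+00] F [-0.8 -0.1  1.1] M [-0.14  0.18  0.03] gap 0.0338 q7 -0.09 t 5.95
```

```bash
python3 - <<'E'
from h import *
f=viewer.grab_frame("scene"); s=bot.observe(); t=s["tcp_pos"]; w=s["ee_rot"][2]
yd=np.array([np.sin(w),-np.cos(w),0])
for k in(-.0295,-.017,0,.017,.0295): print(k,proj(f,t+k*yd-[0,0,.011]).round(1),proj(f,t+k*yd+[0,0,.03]).round(1))
for cov in (0,.1): print(cov,proj(f,slot([.5978,.1373],.292,cov,1)))
cv2.imwrite("pics/c3.png",cv2.resize(f["color"][170:270,190:360],None,fx=4.6,fy=4.6,interpolation=2))
E
```

```text
-0.0295 [270.4 260.6] [269.8 245.2]
-0.017 [266.3 256.3] [265.6 240.9]
0 [260.8 250.6] [260.  235.2]
0.017 [255.5 245. ] [254.5 229.6]
0.0295 [251.7 241. ] [250.5 225.6]
0 [260.65538737 249.60765646]
0.1 [259.8306715  243.76120959]
```

View pics/c3.png

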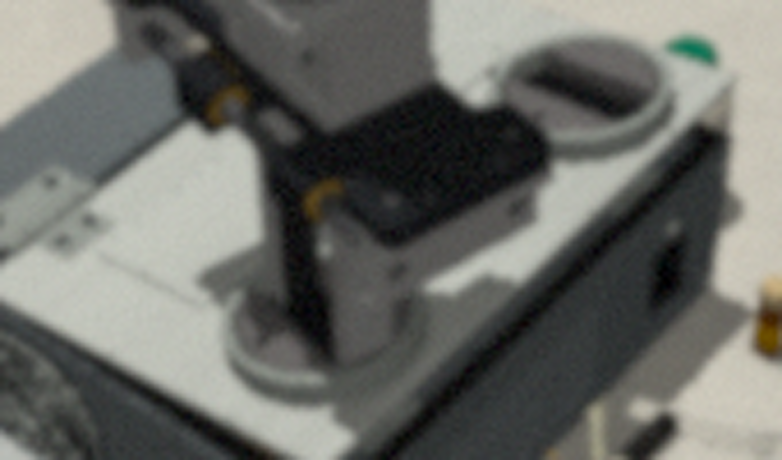

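```bash
python3 - <<'E'
from h import *
f=viewer.grab_frame("scene"); T=viewer.grab_frame("top")
w=1.617; t=np.array([.4963,.198,.2191]); yd=np.array([np.sin(w),-np.cos(w),0])
for k in(-.0295,-.017,.017,.0295):
    print(k,[ (proj(f,t+k*yd-[0,0,z]).round(1)) for z in(.011,0,-.01,-.02,-.03)])
s=bot.observe();print(s["force"],s["ft_torque"])
for q in("vial_1","fast_right_slot","cover_hinge"):
    print(q,[np.array(d["centre"]).round(4) for d in models.pinpoint("scene",q)[:2]],[np.array(d["centre"]).round(4) for d in models.pinpoint("top",q)[:2]])
    for d in models.pinpoint("top",q)[:2]: print(proj(f,d["centre"]))
E
```

```text
-0.0295 [array([265.5, 221.9]), array([265.3, 217.1]), array([265.1, 212.6]), array([264.9, 208. ]), array([264.7, 203.4])]
-0.017 [array([261.1, 217.6]), array([260.8, 212.8]), array([260.6, 208.3]), array([260.4, 203.8]), array([260.1, 199.1])]
0.017 [array([249.5, 206.4]), array([249.1, 201.6]), array([248.8, 197.1]), array([248.4, 192.6]), array([248.1, 187.9])]
0.0295 [array([245.4, 202.4]), array([245. , 197.6]), array([244.6, 193.2]), array([244.2, 188.6]), array([243.8, 184. ])]
[-0.16103433 -0.10675356  1.38113443] [-0.16579471  0.16241521  0.09017189]
vial_1 [array([ 0.4028,  0.2099, -0.0011])] [array([ 4.722e-01, -3.160e-02, -4.000e-04]), array([0.5977, 0.1362, 0.0032])]
[354.78927529 245.68883537]
[259.10687231 241.90378826]
fast_right_slot [array([0.5464, 0.0337, 0.1337])] [array([0.5382, 0.0376, 0.1319])]
[314.04285774 195.93003066]
cover_hinge [array([0.6554, 0.1577, 0.1136])] [array([0.6603, 0.1564, 0.1117])]
[232.92197045 192.81843243]
```

The fingertips are in the left slot. The images put the cover at only about 0.12 rad, though, and the reading is about 2 to 3 N. The visible tips sit higher than the nominal figure suggests. I'll go by contact force and keep pressing.

```bash
python3 -m creep '[[[0,0,0.002],0],[[0,0,0.004],0],[[0,0,0.006],0],[[0,0,0.008],0],[[0,0,0.008],0]]'; python3 g.py 0.492 0.1943 0.126 2.4; python3 - <<'E'
from h import *
for c in("scene","top"):
    viewer.grab_frame(c)
    for d in models.trace(c,"fast_right_slot")[:1]:
        v,u=np.nonzero(d["region"]); print(c,d["score"],u.mean(),v.mean(),(v.min()+v.max())/2)
    print([np.array(d["centre"]).round(4) for d in models.pinpoint(c,"fast_right_slot")[:1]])
E
```

```text
time_s: 6.97
tcp_pos: [0.4913, 0.1934, 0.114]
ee_rot: [-3.14, 0.0, 1.618]
force: [-1.0, -1.7, 2.6]
finger_gap: 0.0338
finger_force: 1.2
shift 0.0008 0.0008 -0.012 spin 0.28 tcp [0.4913 0.1934 0.114 ] [-3.1397e+00  5.0000e-04  1.6176e+00] F [-1.  -1.7  2.6] M [-0.24  0.49  0.02] gap 0.0338 q7 -0.09 t 6.9667
scene 0.82 317.07238095238097 191.56 191.0
[array([0.5443, 0.0346, 0.1249])]
top 0.57 323.78063410454155 207.85089974293058 207.5
[array([0.5394, 0.0338, 0.1245])]
```

```bash
python3 -m creep '[[[0,0,0.002],0],[[0,0,0.004],0],[[0,0,0.006],0],[[0,0,0.008],0],[[0,0,0.008],0]]'; python3 g.py 0.492 0.1943 0.105 2.4
```

```text
time_s: 7.68
tcp_pos: [0.4915, 0.1936, 0.1064]
ee_rot: [-3.14, 0.0, 1.618]
force: [-2.4, -1.5, 4.0]
finger_gap: 0.0339
finger_force: 1.8
shift 0.0007 0.0006 0.0014 spin 0.29 tcp [0.4915 0.1936 0.1064] [-3.1402e+00  2.0000e-04  1.6177e+00] F [-2.4 -1.5  4. ] M [-0.21  0.71 -0.01] gap 0.0339 q7 -0.08 t 7.6833
```

```bash
python3 -m creep '[[[0,0,0.002],0],[[0,0,0.003],0],[[0,0,0.003],0]]'; python3 g.py 0.492 0.1943 0.105 2.4; python3 -m creep '[[[0,0,0.002],0],[[0,0,0.002],0]]';python3 g.py 0.492 0.1943 0.105 2.4
```

```text
time_s: 7.93
tcp_pos: [0.4913, 0.1936, 0.1035]
ee_rot: [-3.14, 0.0, 1.618]
force: [-3.6, -0.6, 5.2]
finger_gap: 0.0341
finger_force: 2.4
shift 0.0007 0.0007 -0.0015 spin 0.29 tcp [0.4913 0.1936 0.1035] [-3.1400e+00  1.0000e-04  1.6178e+00] F [-3.6 -0.6  5.2] M [-0.29  0.96 -0.01] gap 0.0341 q7 -0.08 t 7.9333
time_s: 8.1
tcp_pos: [0.4912, 0.1935, 0.1015]
ee_rot: [-3.14, 0.0, 1.618]
force: [-3.8, -0.9, 4.4]
finger_gap: 0.0341
finger_force: 2.6
shift 0.0007 0.0008 -0.0035 spin 0.29 tcp [0.4912 0.1935 0.1015] [-3.1397e+00  1.0000e-04  1.6177e+00] F [-3.8 -0.9  4.4] M [-0.37  0.94  0.03] gap 0.0341 q7 -0.08 t 8.1
```

```bash
python3 -m creep '[[[0,-0.002,0.002],0],[[0,-0.002,0.004],0],[[0,-0.002,0.004],0]]'; python3 g.py 0.492 0.1943 0.105 2.4;  python3 - <<'E'
from h import *
for c in("scene","top"):
    viewer.grab_frame(c)
    for d in models.trace(c,"fast_right_slot")[:1]:
        v,u=np.nonzero(d["region"]); print(c,d["score"],u.mean(),v.mean(),(v.min()+v.max())/2)
    print([np.array(d["centre"]).round(4) for d in models.pinpoint(c,"fast_right_slot")[:1]])
E
```

```text
time_s: 8.35
tcp_pos: [0.4911, 0.1935, 0.0984]
ee_rot: [3.14, -0.0, 1.617]
force: [-1.9, -0.8, 8.6]
finger_gap: 0.034
finger_force: 4.3
shift 0.0008 0.0009 -0.0066 spin 0.27 tcp [0.4911 0.1935 0.0984] [ 3.1398e+00 -4.0000e-04  1.6174e+00] F [-1.9 -0.8  8.6] M [-0.38  0.58  0.08] gap 0.034 q7 -0.08 t 8.35
scene 0.94 318.0373665480427 196.87722419928826 196.5
[]
top 0.9 323.54700089525517 209.3616830796777 209.5
[array([0.5409, 0.0347, 0.109 ])]
```

```bash
python3 -m creep '[[[0,0,0.002],0],[[0,0,0.003],0],[[0,0,0.003],0]]'; python3 g.py 0.492 0.1943 0.105 2.4
```

```text
time_s: 8.9
tcp_pos: [0.4912, 0.1936, 0.098]
ee_rot: [3.139, -0.002, 1.617]
force: [-6.8, -3.0, 32.8]
finger_gap: 0.0346
finger_force: 16.7
shift 0.0007 0.0008 -0.007 spin 0.25 tcp [0.4912 0.1936 0.098 ] [ 3.1394e+00 -2.0000e-03  1.6171e+00] F [-6.8 -3.  32.8] M [-0.85  2.1   0.03] gap 0.0346 q7 -0.07 t 8.9
```

```bash
python3 -m creep '[[[0,0.001,-0.001],5],[[0,0.001,-0.001],10],[[0,0.001,-0.001],15],[[0,0.001,-0.001],20],[[0,0.001,-0.001],25],[[0,0.001,-0.001],30]]'; python3 g.py 0.4919 0.1943 0.098 2.4
```

```text
time_s: 9.4
tcp_pos: [0.4908, 0.1935, 0.0981]
ee_rot: [-3.14, -0.001, 1.09]
force: [-8.3, -2.4, 28.4]
finger_gap: 0.0341
finger_force: 14.1
shift 0.0013 0.0006 0.0001 spin -29.96 tcp [0.4908 0.1935 0.0981] [-3.1403e+00 -1.4000e-03  1.0898e+00] F [-8.3 -2.4 28.4] M [-0.79  2.28  0.08] gap 0.0341 q7 -0.46 t 9.4
```

```bash
python3 -m creep '[[[0,0,0],5],[[0,0,0],10],[[0,0,0],15],[[0,0,0],20],[[0,0,0],25],[[0,0,0],30],[[0,0,0],35]]'; python3 g.py 0.4919 0.1943 0.098 -73.3
```

```text
time_s: 9.98
tcp_pos: [0.4903, 0.1936, 0.0981]
ee_rot: [-3.139, 0.0, 0.479]
force: [-10.1, -2.4, 27.9]
finger_gap: 0.0341
finger_force: 14.8
shift 0.0018 0.0001 0.0001 spin 10.75 tcp [0.4903 0.1936 0.0981] [-3.1388e+00  3.0000e-04  4.7910e-01] F [-10.1  -2.4  27.9] M [-0.66  2.59  0.06] gap 0.0341 q7 -0.91 t 9.9833
```

```bash
python3 -m creep '[[[0,0,0],4],[[0,0,0],8],[[0,0,0],12],[[0,0,0],15],[[0,0,0],18],[[0,0,0],18]]'; python3 g.py 0.4919 0.1943 0.098 -73.3
```

```text
time_s: 10.48
tcp_pos: [0.4914, 0.1941, 0.0981]
ee_rot: [-3.14, -0.001, 0.169]
force: [-8.7, -0.8, 28.9]
finger_gap: 0.0341
finger_force: 20.6
shift 0.0005 -0.0001 0.0001 spin -6.99 tcp [0.4914 0.1941 0.0981] [-3.1396e+00 -9.0000e-04  1.6950e-01] F [-8.7 -0.8 28.9] M [-0.28  2.04  0.5 ] gap 0.0341 q7 -1.14 t 10.4833
```

```bash
python3 -m creep '[[[0,0,0],3],[[0,0,0],5],[[0,0,0],5]]'; python3 g.py 0.4919 0.1943 0.098 -73.3
```

```text
time_s: 10.73
tcp_pos: [0.4908, 0.1942, 0.0981]
ee_rot: [-3.14, 0.001, 0.089]
force: [-10.0, -1.7, 30.2]
finger_gap: 0.0341
finger_force: 42.2
shift 0.0011 0.0 0.0001 spin -11.61 tcp [0.4908 0.1942 0.0981] [-3.1402e+00  7.0000e-04  8.8900e-02] F [-10.   -1.7  30.2] M [-0.36  2.34  1.98] gap 0.0341 q7 -1.21 t 10.7333
```

```bash
python3 -m creep '[[[0,0,0],-5],[[0,0,0],-10],[[0,0,-0.01],-10],[[0,0,-0.03],-10],[[0,0,-0.06],-10],[[0,0,-0.09],-10],[[0,0,-0.1],-10]]'; python3 g.py 0.541 0.032 0.17 14; python3 - <<'E'
from h import *
for c in("scene","top"):
    viewer.grab_frame(c)
    print([np.array(d["centre"]).round(4) for d in models.pinpoint(c,"fast_right_slot")[:1]],[np.array(d["centre"]).round(4) for d in models.pinpoint(c,"fast_left_slot")[:1]])
E
```

```text
time_s: 11.32
tcp_pos: [0.4942, 0.1939, 0.199]
ee_rot: [3.141, -0.007, 0.256]
force: [1.0, -0.0, -0.3]
finger_gap: 0.0335
finger_force: 0.0
shift 0.0043 0.1684 0.029 spin -89.34 tcp [0.4942 0.1939 0.199 ] [ 3.1415 -0.0069  0.2558] F [ 1.  -0.  -0.3] M [-0.02  0.06  0.03] gap 0.0335 q7 -1.2 t 11.3167
[array([0.5418, 0.0292, 0.1147])] [array([0.4918, 0.1916, 0.1152])]
[array([0.542 , 0.0355, 0.1119])] [array([0.4914, 0.193 , 0.1167])]
```

```bash
python3 -m creep '[[[0,0.02,0],-7],[[0.001,0.045,0],-14],[[0.002,0.07,0],-21],[[0.003,0.095,0],-28],[[0.004,0.12,0],-35],[[0.004,0.145,0],-42],[[0.004,0.168,0],-49],[[0.004,0.168,0],-56]]'; python3 -m creep '[[[0,0,0],-7],[[0,0,0],-14],[[0,0,0],-21],[[0,0,0],-28],[[0,0,0],-33],[[0,0,0],-33],[[0,0,0],-33]]';  python3 g.py 0.541 0.032 0.14 14; python3 m.py
```

```text
time_s: 12.28
tcp_pos: [0.5379, 0.0261, 0.1946]
ee_rot: [3.141, 0.004, 1.233]
force: [-0.1, 0.2, 0.1]
finger_gap: 0.0341
finger_force: 0.0
time_s: 12.87
tcp_pos: [0.537, 0.0321, 0.1945]
ee_rot: [-3.14, -0.001, 1.807]
force: [-0.1, -0.9, 0.3]
finger_gap: 0.0338
finger_force: 0.0
shift -0.001 0.0039 0.0545 spin -0.48 tcp [0.537  0.0321 0.1945] [-3.1396e+00 -6.0000e-04  1.8067e+00] F [-0.1 -0.9  0.3] M [-0.09  0.08 -0.01] gap 0.0338 q7 0.35 t 12.8667
[0.59762523 0.13699773 0.29662647 0.00831403] [ 0.1  1.   0.4  1.  -0.5 -1.4 -0.7 -0.4 -0.2 -0.4 -0.1  0.2]
left model [0.4915 0.1935 0.1162] px [230.28941676 235.81148366] blob [0.5012 0.1951 0.1242] [np.float64(0.0589), np.float64(0.0039)] world deg -69.18756939871919 turn 86.18301401179178 shut [0.4915 0.1934 0.115 ]
right model [0.5412 0.0309 0.1162] px [322.5200053  207.98665131] blob [0.5652 0.0524 0.124 ] [np.float64(0.0018), np.float64(0.0142)] world deg -0.036016476698543895 turn 17.031461089771142 shut [0.5412 0.0309 0.115 ]
```

```bash
python3 -m creep '[[[0,0.004,0.02],0],[[0,0.004,0.05],0],[[0,0.004,0.065],0],[[0,0.004,0.075],0],[[0,0.004,0.084],0],[[0,0.004,0.091],0],[[0,0.004,0.091],0]]';  python3 g.py 0.5412 0.0309 0.098 14
```

```text
time_s: 14.45
tcp_pos: [0.5411, 0.0331, 0.1037]
ee_rot: [-3.14, -0.0, 1.81]
force: [0.0, -0.7, 0.4]
finger_gap: 0.034
finger_force: 0.0
shift -0.0022 -0.0004 0.0057 spin -0.32 tcp [0.5411 0.0331 0.1037] [-3.1403e+00 -2.0000e-04  1.8096e+00] F [ 0.  -0.7  0.4] M [-0.03  0.06  0.04] gap 0.034 q7 0.41 t 14.45
```

```bash
python3 -m creep '[[[-0.002,0,0.003],0],[[-0.002,0,0.006],0],[[-0.002,0,0.007],0],[[-0.002,0,0.008],0],[[-0.002,0,0.008],0]]';  python3 g.py 0.5412 0.0309 0.098 14
```

```text
time_s: 14.87
tcp_pos: [0.543, 0.0307, 0.0984]
ee_rot: [3.139, 0.0, 1.809]
force: [-2.2, -1.7, 10.1]
finger_gap: 0.0343
finger_force: 5.2
shift 0.0006 -0.0017 0.0004 spin -0.34 tcp [0.543  0.0307 0.0984] [3.1392e+00 3.0000e-04 1.8092e+00] F [-2.2 -1.7 10.1] M [-0.24  0.65  0.06] gap 0.0343 q7 0.42 t 14.8667
```

Seated in the right slot. I'll press harder, to about 25 N, and start turning.

```bash
python3 -m creep '[[[0,-0.001,0.001],0],[[0,-0.001,0.002],0],[[0,-0.001,0.002],5],[[0,-0.001,0.002],10],[[0,-0.001,0.002],15],[[0,-0.001,0.002],20],[[0,-0.001,0.002],25],[[0,-0.001,0.002],30]]';  python3 g.py 0.5412 0.0309 0.098 -73
```

```text
time_s: 15.53
tcp_pos: [0.5423, 0.0294, 0.0981]
ee_rot: [3.138, -0.001, 1.281]
force: [-6.4, -3.0, 25.4]
finger_gap: 0.0339
finger_force: 12.7
shift 0.0011 -0.0014 0.0001 spin 56.4 tcp [0.5423 0.0294 0.0981] [ 3.1382e+00 -1.3000e-03  1.2810e+00] F [-6.4 -3.  25.4] M [-0.72  1.66  0.08] gap 0.0339 q7 0.04 t 15.5333
```

```bash
python3 -m creep '[[[0.001,-0.001,0],6],[[0.001,-0.001,0],12],[[0.001,-0.001,0],18],[[0.001,-0.001,0],24],[[0.001,-0.001,0],30],[[0.001,-0.001,0],36],[[0.001,-0.001,0],42],[[0.001,-0.001,0],48]]';  python3 g.py 0.5412 0.0309 0.098 -73; python3 -m creep '[[[0,0,0],4],[[0,0,0],8],[[0,0,0],12],[[0,0,0],14],[[0,0,0],14]]';  python3 g.py 0.5412 0.0309 0.098 -73
```

```text
time_s: 16.2
tcp_pos: [0.5401, 0.0286, 0.0981]
ee_rot: [3.14, -0.001, 0.441]
force: [-10.0, -4.7, 28.8]
finger_gap: 0.0339
finger_force: 14.0
shift 0.002 -0.0016 0.0001 spin 8.28 tcp [0.5401 0.0286 0.0981] [ 3.1397e+00 -6.0000e-04  4.4120e-01] F [-10.   -4.7  28.8] M [-1.35  2.58  0.08] gap 0.0339 q7 -0.59 t 16.2
time_s: 16.62
tcp_pos: [0.541, 0.0292, 0.0981]
ee_rot: [3.14, -0.003, 0.201]
force: [-6.8, -4.2, 27.0]
finger_gap: 0.0338
finger_force: 13.5
shift 0.0005 -0.0016 0.0001 spin -5.48 tcp [0.541  0.0292 0.0981] [ 3.1396e+00 -2.6000e-03  2.0110e-01] F [-6.8 -4.2 27. ] M [-0.92  2.01  0.12] gap 0.0338 q7 -0.77 t 16.6167
```

```bash
python3 -m creep '[[[0,0,0],3],[[0,0,0],6],[[0,0,0],6]]';  python3 g.py 0.5412 0.0309 0.098 -73;  python3 -m creep '[[[0,0,0],2],[[0,0,0],3],[[0,0,0],3]]';  python3 g.py 0.5412 0.0309 0.098 -73
```

```text
time_s: 16.87
tcp_pos: [0.5408, 0.0295, 0.0981]
ee_rot: [3.139, -0.002, 0.102]
force: [-7.8, -4.1, 28.7]
finger_gap: 0.0342
finger_force: 36.4
shift 0.0005 -0.0013 0.0001 spin -11.15 tcp [0.5408 0.0295 0.0981] [ 3.1394e+00 -1.7000e-03  1.0210e-01] F [-7.8 -4.1 28.7] M [-0.94  2.18  1.63] gap 0.0342 q7 -0.85 t 16.8667
time_s: 17.12
tcp_pos: [0.5407, 0.0295, 0.0981]
ee_rot: [3.138, -0.001, 0.056]
force: [-7.9, -4.6, 27.8]
finger_gap: 0.0348
finger_force: 54.3
shift 0.0006 -0.0014 0.0001 spin -13.79 tcp [0.5407 0.0295 0.0981] [ 3.1385e+00 -1.1000e-03  5.6100e-02] F [-7.9 -4.6 27.8] M [-1.1   2.16  2.84] gap 0.0348 q7 -0.89 t 17.1167
```

Both fasteners are against their stops. I'll back off, lift clear and retreat so I can check.

```bash
python3 -m creep '[[[0,0,0],-6],[[0,0,0],-13],[[0,0,-0.01],-13],[[0,0,-0.03],-13],[[0,0,-0.06],-13],[[0,0,-0.1],-13],[[0,0,-0.13],-13]]'; python3 g.py 0.36 0.36 0.24 -73
```

```text
time_s: 17.7
tcp_pos: [0.5409, 0.0318, 0.2273]
ee_rot: [3.141, -0.002, 0.273]
force: [1.0, 0.2, 0.2]
finger_gap: 0.034
finger_force: 0.0
shift -0.0857 -0.3648 -0.0127 spin -1.36 tcp [0.5409 0.0318 0.2273] [ 3.1411e+00 -1.9000e-03  2.7290e-01] F [1.  0.2 0.2] M [-0.04  0.06 -0.01] gap 0.034 q7 -0.87 t 17.7
```

```bash
python3 -m creep '[[[-0.008,-0.036,-0.01],0],[[-0.016,-0.072,-0.01],0],[[-0.024,-0.108,-0.01],0],[[-0.032,-0.144,-0.01],0],[[-0.04,-0.18,-0.01],0],[[-0.048,-0.216,-0.01],0],[[-0.056,-0.25,-0.01],0],[[-0.064,-0.285,-0.01],0]]'; python3 -m creep '[[[-0.01,-0.04,0],0],[[-0.02,-0.08,0],0],[[-0.022,-0.12,0],0],[[-0.022,-0.15,0],0],[[-0.022,-0.15,0],0]]'
python3 m.py; python3 - <<'E'
from h import *
a=viewer.grab_frame("top")["color"][80:310,160:400]; b=viewer.grab_frame("scene")["color"][140:340,160:400]
cv2.imwrite("pics/c4.png",cv2.resize(np.hstack([a[:200],b]),None,fx=1.66,fy=2.5,interpolation=2) if 0 else cv2.resize(np.vstack([a,b]),None,fx=1.39,fy=1.39,interpolation=2))
cv2.imwrite("pics/c4.png",cv2.resize(a,None,fx=2.6,fy=2.6,interpolation=2)); cv2.imwrite("pics/c5.png",cv2.resize(b,None,fx=2.6,fy=2.6,interpolation=2))
for q in ("timer","marker_black","vial_1","bottle_dil","desiccant_box"):
    print(q,[np.array(d["centre"]).round(3).tolist() for c in("scene","top") for d in models.pinpoint(c,q)][:4])
E
```

```text
time_s: 18.37
tcp_pos: [0.4006, 0.291, 0.2351]
ee_rot: [-3.14, -0.001, 0.274]
force: [0.5, 0.2, 1.0]
finger_gap: 0.0339
finger_force: 0.0
time_s: 18.78
tcp_pos: [0.336, 0.4353, 0.2338]
ee_rot: [-3.139, 0.0, 0.285]
force: [0.5, 1.1, -0.4]
finger_gap: 0.0338
finger_force: 0.0
[0.59762082 0.13765546 0.30629628 0.00639168] [ 0.9  0.9 -0.3  0.4  0.6 -2.  -0.2  0.1 -1.1 -1.1 -1.8  1.2]
left model [0.491  0.1931 0.116 ] px [230.51707811 236.1333181 ] blob [0.4915 0.1926 0.124 ] [np.float64(0.0631), np.float64(0.0241)] world deg -67.93240103964911 turn 85.4818850078079 shut [0.4909 0.1931 0.115 ]
right model [0.5422 0.031  0.116 ] px [322.44496546 207.43007296] blob [0.5408 0.0303 0.124 ] [np.float64(0.0662), np.float64(0.0242)] world deg -66.33763101603486 turn 83.88711498419366 shut [0.5422 0.031  0.115 ]
timer [[0.709, 0.114, 0.112], [0.702, 0.115, 0.109]]
marker_black [[0.441, 0.093, 0.001], [0.444, 0.098, 0.001]]
vial_1 [[0.403, 0.214, -0.001], [0.471, -0.032, -0.006], [0.403, 0.209, -0.001], [0.472, -0.031, 0.001]]
bottle_dil [[0.657, 0.157, 0.114], [0.572, -0.061, -0.002]]
desiccant_box [[0.474, 0.282, -0.004], [0.472, 0.281, -0.002]]
```

View pics/c4.png

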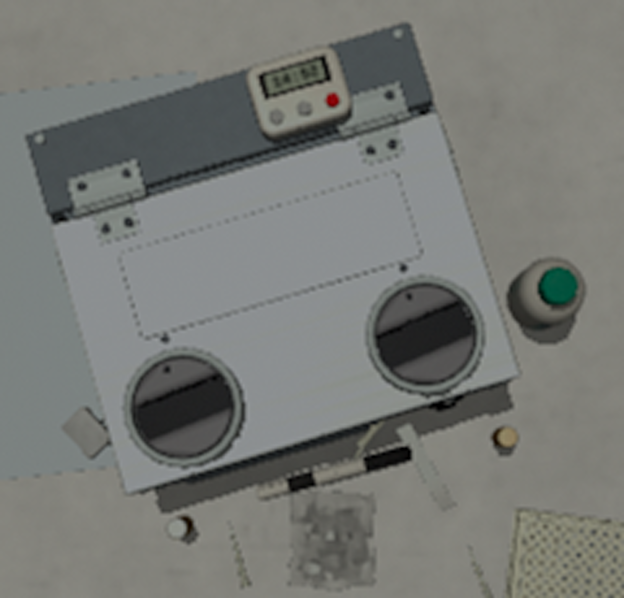

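View pics/c5.png

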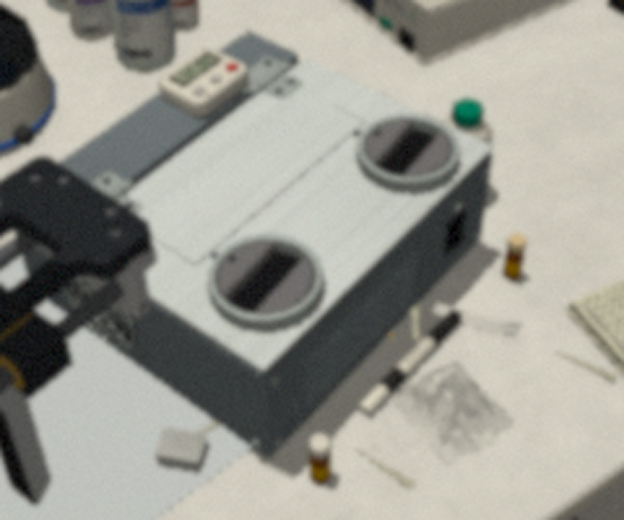

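The cover is down, and the slots look roughly parallel to the front edge. In the top crop the disc dots are at (167,370) and (409,297), and the cover dots at (165,339) and (403,268). The disc dots look a few degrees short of the cover dots, so I'll measure the angles more precisely.

```bash
python3 - <<'E'
from h import *
I=[viewer.grab_frame("top") for _ in range(6)]; f=I[0]
g=np.mean([cv2.cvtColor(i["color"],cv2.COLOR_BGR2GRAY).astype(float) for i in I],0)
O=np.array([.4,-.02]) # rectify top plane z=.126 at 0.5mm/px : px = (X-x0, Y-y0)
S=.0005;H,W=640,540   # rows: x, cols: y
xs=O[0]+S*np.arange(H); ys=O[1]+S*np.arange(W)-.02
X,Y=np.meshgrid(xs,ys,indexing="ij"); P=np.stack([X,Y,np.full_like(X,.126)],-1)
c=P@f["R"].T+f["t"]; p=c@f["intrinsics"].T; m=(p[...,:2]/p[...,2:]).astype(np.float32)
r=cv2.remap(g.astype(np.float32),m[...,0],m[...,1],cv2.INTER_CUBIC)
out=cv2.flip(r,-1); cv2.imwrite("pics/rect.png",np.clip(out*1.5,0,255).astype(np.uint8))
for n,cx,cy in(("L",.4912,.1935),("R",.541,.0305)):
    d=(X-cx)**2+(Y-cy)**2
    for th in(30,40,50):
        M=((r<th)&(d<.030**2)).astype(np.uint8)
        k,l,st,ce=cv2.connectedComponentsWithStats(M); i=1+np.argmax(st[1:,4]); s=l==i
        q=np.c_[X[s],Y[s]]; w,v=np.linalg.eigh(np.cov(q.T)); L=v[:,1]*np.sign(v[0,1]); print(n,th,"slot",np.degrees(np.arctan2(L[1],L[0])).round(1),q.mean(0).round(4),(np.sqrt(w*12)).round(4))
    s=(r<80)&(d<.0405**2); 
# unit direction: bright cover outline
E
```

```text
L 30 slot -68.4 [0.5005 0.1962] [0.0038 0.0541]
L 40 slot -67.8 [0.491  0.1935] [0.0242 0.0582]
L 50 slot -67.8 [0.4909 0.1934] [0.0254 0.0581]
R 30 slot -79.8 [0.5478 0.0269] [0.0246 0.0626]
R 40 slot -66.6 [0.5406 0.0303] [0.0242 0.0582]
R 50 slot -66.6 [0.5405 0.0303] [0.0254 0.058 ]
```

View pics/rect.png

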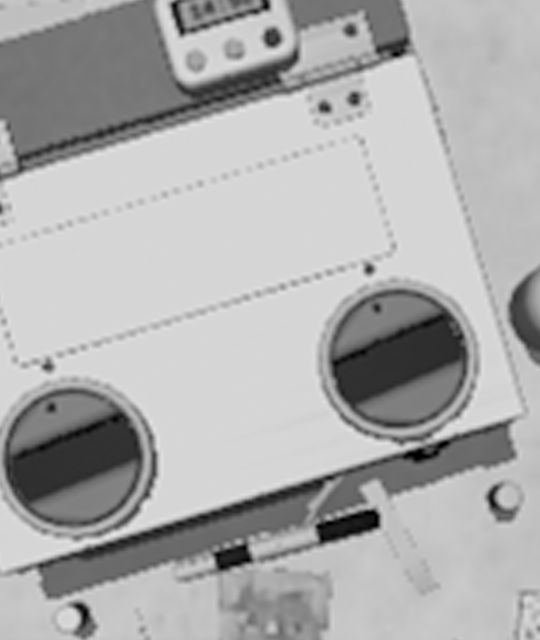

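The dots show both discs about 5 to 6° short of their stops. The likely cause is that I spun back while still pressing, so floor friction dragged the discs back. I'll redo each one: seat the tips, turn to the stop, take the pressure off, then unspin and lift.

```bash
python3 g.py 0.4912 0.1935 0.15 -68
```

```text
shift 0.0823 0.2664 0.0846 spin -6.31 tcp [0.3399 0.4278 0.2346] [-3.1416  0.      0.2738] F [ 0.4 -0.4 -0.1] M [0.05 0.13 0.03] gap 0.034 q7 -1.67 t 20.6833
```

```bash
python3 -m creep '[[[0.012,0.038,0],-2],[[0.024,0.076,0],-4],[[0.036,0.114,0],-6],[[0.048,0.152,0],-6.3],[[0.06,0.19,0],-6.3],[[0.07,0.228,0],-6.3],[[0.08,0.258,0.01],-6.3],[[0.082,0.2664,0.04],-6.3]]';python3 -m creep '[[[0,0,0.03],0],[[0,0,0.04],0],[[0,0,0.044],0],[[0,0,0.044],0],[[0,0,0.044],0]]'; python3 g.py 0.4912 0.1935 0.099 -68
```

```text
time_s: 21.35
tcp_pos: [0.4973, 0.188, 0.1982]
ee_rot: [3.138, -0.01, 0.377]
force: [-0.0, 0.5, -0.2]
finger_gap: 0.034
finger_force: 0.0
time_s: 21.77
tcp_pos: [0.4916, 0.1941, 0.1515]
ee_rot: [3.141, -0.002, 0.385]
force: [0.2, 0.3, 0.3]
finger_gap: 0.0339
finger_force: 0.0
shift -0.0006 0.0004 0.0525 spin 0.05 tcp [0.4916 0.1941 0.1515] [ 3.1415e+00 -1.5000e-03  3.8480e-01] F [0.2 0.3 0.3] M [ 0.02  0.18 -0.06] gap 0.0339 q7 -0.99 t 21.7667
```

```bash
python3 -m creep '[[[0,0,0.02],0],[[0,0,0.035],0],[[0,0,0.045],0],[[0,0,0.05],0],[[0,0,0.053],0],[[0,0,0.054],0],[[0,0,0.054],0]]'; python3 g.py 0.4912 0.1935 0.098 -68
```

```text
time_s: 22.35
tcp_pos: [0.491, 0.1941, 0.0984]
ee_rot: [-3.14, -0.001, 0.384]
force: [-2.5, 0.4, 10.8]
finger_gap: 0.0335
finger_force: 4.9
shift -0.0 0.0006 0.0004 spin 0.01 tcp [0.491  0.1941 0.0984] [-3.1395e+00 -1.0000e-03  3.8420e-01] F [-2.5  0.4 10.8] M [0.01 1.05 0.04] gap 0.0335 q7 -0.92 t 22.35
```

Press 1 mm more and turn to the stop.

```bash
python3 -m creep '[[[0,0,0.001],3],[[0,0,0.001],6],[[0,0,0.001],9],[[0,0,0.001],12],[[0,0,0.001],15],[[0,0,0.001],17],[[0,0,0.001],17]]'; python3 g.py 0.4912 0.1935 0.098 -73; python3 -m creep '[[[0,0,-0.002],0],[[0,0,-0.005],0],[[0,0,-0.005],0],[[0,0,-0.005],-5],[[0,0,-0.005],-9],[[0,0,-0.02],-9],[[0,0,-0.05],-9],[[0,0,-0.08],-9]]'; python3 g.py 0.541 0.0305 0.15 -66.6
```

```text
time_s: 22.93
tcp_pos: [0.4907, 0.1944, 0.0983]
ee_rot: [-3.14, 0.0, 0.094]
force: [-6.2, -0.7, 19.8]
finger_gap: 0.0342
finger_force: 34.7
shift 0.0004 0.0009 0.0003 spin -11.62 tcp [0.4907 0.1944 0.0983] [-3.1398e+00  2.0000e-04  9.3900e-02] F [-6.2 -0.7 19.8] M [-0.16  1.67  1.85] gap 0.0342 q7 -1.14 t 22.9333
time_s: 23.6
tcp_pos: [0.4908, 0.1929, 0.1765]
ee_rot: [3.141, 0.001, 0.24]
force: [0.2, 0.7, 1.0]
finger_gap: 0.034
finger_force: 0.0
shift 0.0101 0.1697 0.0265 spin -9.64 tcp [0.4908 0.1929 0.1765] [3.1415e+00 7.0000e-04 2.4010e-01] F [0.2 0.7 1. ] M [-0.02  0.05 -0.02] gap 0.034 q7 -1.13 t 23.6
```

```bash
python3 -m creep '[[[0.002,0.035,-0.01],-3],[[0.004,0.07,-0.01],-6],[[0.006,0.105,-0.01],-9],[[0.008,0.14,-0.01],-9.6],[[0.01,0.165,-0.01],-9.6],[[0.01,0.1697,0],-9.6],[[0.01,0.1697,0.02],-9.6],[[0.01,0.1697,0.026],-9.6]]';python3 -m creep '[[[0,0,0],0],[[0,0,0],0],[[0,0,0],0]]'; python3 g.py 0.541 0.0305 0.098 -66.6
python3 - <<'E'
from h import *
f=viewer.grab_frame("top"); g=cv2.cvtColor(f["color"],cv2.COLOR_BGR2GRAY).astype(np.float32)
xs=.46+.0005*np.arange(130);ys=.16+.0005*np.arange(130);X,Y=np.meshgrid(xs,ys,indexing="ij")
p=(np.stack([X,Y,X*0+.126],-1)@f["R"].T+f["t"])@f["intrinsics"].T; m=(p[...,:2]/p[...,2:]).astype(np.float32)
r=cv2.remap(g,m[...,0],m[...,1],cv2.INTER_CUBIC); d=(X-.4912)**2+(Y-.1935)**2
for th in(40,50):
    s=(r<th)&(d<.028**2); q=np.c_[X[s],Y[s]]; w,v=np.linalg.eigh(np.cov(q.T)); L=v[:,1]*np.sign(v[0,1]); print(np.degrees(np.arctan2(L[1],L[0])),np.sqrt(12*w))
E
```

```text
time_s: 24.27
tcp_pos: [0.5405, 0.0312, 0.1478]
ee_rot: [-3.14, 0.002, 0.408]
force: [-0.3, -0.0, -0.7]
finger_gap: 0.034
finger_force: 0.0
time_s: 24.52
tcp_pos: [0.542, 0.0318, 0.1501]
ee_rot: [3.141, -0.001, 0.412]
force: [0.1, 0.1, 0.5]
finger_gap: 0.0342
finger_force: 0.0
shift -0.0015 0.0008 0.0521 spin 0.22 tcp [0.542  0.0318 0.1501] [ 3.1414e+00 -9.0000e-04  4.1220e-01] F [0.1 0.1 0.5] M [-0.02  0.1  -0.03] gap 0.0342 q7 -0.68 t 24.5167
-73.12951894655532 [0.02395106 0.05397859]
-72.98122796372961 [0.02543977 0.05379113]
```

The left slot now reads -73.1°, exactly at its stop, so the drag explanation was right. Now the right one.

```bash
python3 -m creep '[[[-0.001,0,0.02],0],[[-0.001,0,0.035],0],[[-0.001,0,0.045],0],[[-0.001,0,0.05],0],[[-0.001,0,0.053],0],[[-0.001,0,0.053],0]]'; python3 g.py 0.541 0.0305 0.098 -66.6
```

```text
time_s: 25.07
tcp_pos: [0.5403, 0.0314, 0.0984]
ee_rot: [-3.139, -0.0, 0.412]
force: [-4.5, 1.5, 12.8]
finger_gap: 0.0338
finger_force: 6.3
shift 0.0003 0.0011 0.0004 spin 0.19 tcp [0.5403 0.0314 0.0984] [-3.1389e+00 -4.0000e-04  4.1170e-01] F [-4.5  1.5 12.8] M [0.33 1.32 0.03] gap 0.0338 q7 -0.61 t 25.0667
```

```bash
python3 -m creep '[[[0,0,0.001],3],[[0,0,0.001],6],[[0,0,0.001],9],[[0,0,0.001],12],[[0,0,0.001],15],[[0,0,0.001],18],[[0,0,0.001],18]]'; python3 g.py 0.541 0.0305 0.098 -73; python3 -m creep '[[[0,0,-0.002],0],[[0,0,-0.005],0],[[0,0,-0.005],0],[[0,0,-0.005],-5],[[0,0,-0.005],-10],[[0,0,-0.02],-10],[[0,0,-0.05],-10],[[0,0,-0.08],-10]]'; python3 -m creep '[[[0,-0.02,-0.03],0],[[-0.008,-0.05,-0.05],0],[[-0.016,-0.09,-0.06],0],[[-0.025,-0.13,-0.06],0],[[-0.035,-0.17,-0.06],0],[[-0.045,-0.21,-0.06],0],[[-0.055,-0.25,-0.06],0],[[-0.065,-0.285,-0.06],0]]'; python3 -m creep '[[[-0.01,-0.04,0],0],[[-0.02,-0.08,0],0],[[-0.022,-0.12,0],0],[[-0.022,-0.15,0],0],[[-0.022,-0.15,0],0],[[-0.022,-0.15,0],0]]'
python3 - <<'E'
from h import *
f=viewer.grab_frame("top"); g=cv2.cvtColor(f["color"],cv2.COLOR_BGR2GRAY).astype(np.float32)
for cx,cy in((.4912,.1935),(.541,.0305)):
    k=.0005*np.arange(-65,65);X,Y=np.meshgrid(cx+k,cy+k,indexing="ij")
    p=(np.stack([X,Y,X*0+.126],-1)@f["R"].T+f["t"])@f["intrinsics"].T; m=(p[...,:2]/p[...,2:]).astype(np.float32)
    r=cv2.remap(g,m[...,0],m[...,1],cv2.INTER_CUBIC); d=(X-cx)**2+(Y-cy)**2
    s=(r<45)&(d<.028**2); q=np.c_[X[s],Y[s]]; w,v=np.linalg.eigh(np.cov(q.T)); L=v[:,1]*np.sign(v[0,1]); print(np.degrees(np.arctan2(L[1],L[0])),np.sqrt(12*w))
for q in ("fast_right_slot","fast_left_slot","timer","marker_black","vial_1","bottle_dil","desiccant_box"):
    print(q,[np.array(d["centre"]).round(3).tolist() for d in models.pinpoint("top",q)])
E
```

```text
time_s: 25.65
tcp_pos: [0.5401, 0.0316, 0.0982]
ee_rot: [-3.139, 0.001, 0.102]
force: [-8.3, 2.1, 22.1]
finger_gap: 0.034
finger_force: 34.4
shift 0.0008 0.0012 0.0002 spin -11.15 tcp [0.5401 0.0316 0.0982] [-3.1395e+00  8.0000e-04  1.0200e-01] F [-8.3  2.1 22.1] M [0.38 2.02 1.52] gap 0.034 q7 -0.85 t 25.65
time_s: 26.32
tcp_pos: [0.5406, 0.0303, 0.1762]
ee_rot: [3.141, 0.001, 0.269]
force: [1.0, 0.8, 0.5]
finger_gap: 0.0342
finger_force: 0.0
time_s: 26.98
tcp_pos: [0.4006, 0.2906, 0.236]
ee_rot: [-3.14, -0.002, 0.271]
force: [0.3, 0.4, 0.6]
finger_gap: 0.0342
finger_force: 0.0
time_s: 27.48
tcp_pos: [0.3396, 0.4281, 0.2354]
ee_rot: [3.141, -0.001, 0.274]
force: [1.2, -0.3, 0.3]
finger_gap: 0.0341
finger_force: 0.0
-73.0022753810677 [0.02568741 0.05383197]
-72.91196315126798 [0.02555594 0.05386071]
fast_right_slot [[0.54, 0.036, 0.113]]
fast_left_slot [[0.49, 0.195, 0.12]]
timer [[0.704, 0.117, 0.113]]
marker_black [[0.44, 0.095, -0.001]]
vial_1 [[0.47, -0.035, 0.001], [0.404, 0.207, -0.001]]
bottle_dil [[0.573, -0.06, 0.0]]
desiccant_box [[0.473, 0.277, -0.002]]
```

Both slots now sit at -73°, which is parallel to the front edge and at the stops. The cover is down and the bystanders have not moved.

```bash
python3 -c "
from workcell import bot; print(bot.finish_job())"
```

```text
the job is handed in; nothing more can be done
None
```

The cover is shut and stays down on its own, both fasteners are turned clockwise to their stops, the bystanders have not moved within measuring error, and the job is handed in (about 27.5 s on the robot's clock).

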